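# Set out the sharpening stone from behind the finishing bottles

### The arm

A 6-joint arm with a two-finger parallel gripper is mounted at the origin on the work surface. World frame = base frame: x ahead of the robot, y to its left, z up, the work surface at z = 0. Lengths are in m, angles in rad, forces in N, time in s.
With the tool pointing down it reaches from about 0.375 to 0.9 m from the base axis. Payload 3.1 kg.
Tool frame: the origin (TCP) lies at the centre of the arm's flange, where the gripper is bolted on; the fingertips stand robot.tip_extent ahead of it and the grasp point (between the pads) lies 164 mm ahead of it (robot.tip_extent is the distance from the TCP to the fingertips, in m); z points along the fingers, y is the line along which they close (so a half turn about z gives the same grasp; the last joint's range is limited). The gripper opens to 87 mm and grips with 3 to 60 N. Pads are 19 mm wide; open, the fingers measure 117 mm over their backs; the gripper's body (75 mm by 190 mm) begins 51 mm behind the grasp point.
Start: joints at [-1.363, 0.527, 1.433, -0, 1.181, -0.178], TCP at [0.236, -0.579, 0.405] pointing down, gripper open.
Joint ranges: [-3.08, 3.08], [-0.75, 2.2], [0.22, 2.44], [-1.43, 4.57], [0, 2.65], [-2.85, 2.85]. Speed limits (rad/s): [2.79, 2.79, 3.14, 3.14, 3.14, 3.14].

### API

Orientations are given as a unit quaternion [x, y, z, w].
In Python, from rig import get_obs, camera, hand_in, cut_out, robot gives the robot as it stands.
- The arm moves only by the tool step_arm, never from a script. Its argument "rows" is a list of rows, each a list of 6 numbers: the shift along the world's x, y, z in m, then the turn, a rotation vector about the world's x, y, z in degrees. A call has 1 to 12 rows; each row shifts and turns the commanded pose from where the row before left it; what a row does not reach is not made up. A row lasts 1/8 s, in which the tool goes at most 62.5 mm and 10.7 degrees, less where a joint would pass 70% of its speed; a pose out of reach is approached as far as the arm can. A call is refused whole if a number of a shift passes 0.0625 or a number of a turn 10.7, either way. A call with a gripper value outside its range is refused whole. "jaw" is the finger opening in m, from 0 to 0.087, set as the call begins (left out, the last holds). The fingers move at their own pace and stop on an object; "squeeze" is the grip in N (left out, the last holds). Time passes only in rows, so rows that do not move let the fingers close. It gives the time, the measured TCP pose, the force, the opening and the grip force at its end, in the units of the state.
- get_obs(): the state, without advancing time (a new reading comes with each control period).
- camera(name): name is "side" or "top"; returns a dict with "pixels" (400x640x3 uint8, blue, green, red), "depth" (400x640 float32, m along the optical axis (not along the pixel's ray), 0 where there is no reading), "fov_y" (degrees; the focal length in pixels is half the picture's height over the tangent of half this angle, whatever the lens; pixels are square), "cx", "cy" (the principal point, pixels), "extrinsics" (4x4, takes a point from camera to world coordinates). Camera axes: x right, y up, looking along -z (the intrinsics and any distortion apply to the point x, -y, -z); pixel columns grow to the right and rows downward; lengths in m; the calibration is good to about 2 mm. A picture is of the moment at which its call begins.
- hand_in(): hands the job in; it is judged then, once.
Trained networks look in the newest picture that a camera, given by its name, has taken for a name from the list of things; names that differ only in an ending like _2 or _b are one class to them, and where a whole thing is asked for, a point or a joint stands for the part that bears it (a point fixed in the world has none). Each returns a list of dicts, best first, with "confidence" (0 to 1); they miss things now and then, are a little off and sometimes report something else, mostly with a low value. They report only what shows in the picture. A call takes as long as a camera call. They do not tell look-alikes from the thing itself.
- cut_out(label, camera): "region" (400x640 bool, what is visible of it) and "extent" ([centre column, centre row, width, height] in pixels, round what is visible of it).
The state is a dict: "time": time; "q": joint angles; "joint_velocities": joint speeds; "joint_torque": joint torques, N m; "position": TCP position; "tool_rot": TCP orientation; "ft_force": force on the tool from outside, world axes, zero at the start; "moment": the same for the moment, N m; "grip_width": finger opening in m; "grip_force": force on a finger pad.
Only numpy, scipy, OpenCV 4.12 (cv2) and the standard library are available. Lean on these libraries where they do the work, as an engineer would, in place of code of your own. Each camera call takes 0.05 s, during which the arm holds its last target. There are 200 camera calls.

### The job

Get the sharpening stone ready on the carver's bench: first move all three bottles that stand in front of it over to the cork side board, then lay the stone flat in its holder between the two brass stops, lengthwise and centred. Only then put the bottles back in the tray, each upright and centred on the white disc of the strip of its own colour, whatever order they stood in before. Never tip a bottle over, and leave the carved plate where it lies.

Things in the scene. Friction and masses are not known exactly. Their poses are not given: they have to be found in the camera images.
- bottle_red: Closed rigid metal bottle, red cap and band, 0.2 kg. Origin: centre of its underside, z up. Body 52 mm diameter to 52 mm height, shoulder narrowing to a 22 mm neck at 64 mm, cap 26 mm diameter from 67 to 94 mm height; grip it by the cap from above. Starts upright on one of the three coloured strips, not always its own; the three stand in a row 70 mm apart, before the stone.
- bottle_blue: Closed rigid metal bottle, blue cap and band, 0.2 kg. Origin: centre of its underside, z up. Body 52 mm diameter to 52 mm height, shoulder narrowing to a 22 mm neck at 64 mm, cap 26 mm diameter from 67 to 94 mm height; grip it by the cap from above. Starts upright on one of the three coloured strips, not always its own; the three stand in a row 70 mm apart, before the stone.
- bottle_green: Closed rigid metal bottle, green cap and band, 0.2 kg. Origin: centre of its underside, z up. Body 52 mm diameter to 52 mm height, shoulder narrowing to a 22 mm neck at 64 mm, cap 26 mm diameter from 67 to 94 mm height; grip it by the cap from above. Starts upright on one of the three coloured strips, not always its own; the three stand in a row 70 mm apart, before the stone.
- place_red: Fixed red strip in the tray, 108 x 62 x 2 mm, place of the red bottle. Origin on its top (14 mm above the table) where the bottle's centre belongs: on its centre line, 32 mm from the far end, 76 mm from the near end; a flat white 56 mm disc marks it (at first under a bottle; the near part shows). x along the strip away from the robot, y across; strips 70 mm apart, parallel.
- place_blue: Fixed blue strip in the tray, 108 x 62 x 2 mm, place of the blue bottle. Origin on its top (14 mm above the table) where the bottle's centre belongs: on its centre line, 32 mm from the far end, 76 mm from the near end; a flat white 56 mm disc marks it (at first under a bottle; the near part shows). x along the strip away from the robot, y across; strips 70 mm apart, parallel.
- place_green: Fixed green strip in the tray, 108 x 62 x 2 mm, place of the green bottle. Origin on its top (14 mm above the table) where the bottle's centre belongs: on its centre line, 32 mm from the far end, 76 mm from the near end; a flat white 56 mm disc marks it (at first under a bottle; the near part shows). x along the strip away from the robot, y across; strips 70 mm apart, parallel.
- stone: Sharpening stone, block 150 x 48 x 30 mm, grey above, brick-red below, 0.45 kg, long side along its x. Origin: centre of its underside. Starts on the tray floor (12 mm above the table), parallel to the bottle row, about 9 mm behind it; behind it 25 mm is free before a 14 mm high rim. Grip across the 48 mm width.
- holder: Fixed stone holder on the table at one side of the tray: dark board 206 x 76 mm, long side along its x, a brass stop at each end. Origin: centre of its underside. The seat (dark rubber) is 12 mm above the origin; the stops rise 10 mm above the seat, 166 mm apart; long sides open.
- side_board: Fixed bare cork board lying on the table on the other side of the tray, 250 x 120 x 10 mm, long side along its x. Origin at the centre of its underside, its top 10 mm above it. The bottles wait here.
- carved_plate: Carved pale wooden plate, round, 120 mm diameter, 27 mm high, loose, lying beyond the tray. Origin at the centre of its underside. Work in progress: leave alone.
There are look-alikes about, which are no part of the job. What is shaped like the bottle_red but orange or pink is not meant.

How it is judged:
On the way, in this order (a step that is already met when the one before it is completed fails the run):
1. all three bottles stand upright and released on the side board, the stone not yet taken (x of bottle_red in the frame of side_board between -0.115 and 0.115 m and y of bottle_red in the frame of side_board between -0.05 and 0.05 m and z of bottle_red in the frame of side_board between 0.006 and 0.014 m and angle between each of bottle_red, bottle_blue, bottle_green's own z axis and vertical below 0.1 rad and contact force between the fingers and bottle_red below 0.05 N and x of bottle_blue in the frame of side_board between -0.115 and 0.115 m and y of bottle_blue in the frame of side_board between -0.05 and 0.05 m and z of bottle_blue in the frame of side_board between 0.006 and 0.014 m and contact force between the fingers and bottle_blue below 0.05 N and x of bottle_green in the frame of side_board between -0.115 and 0.115 m and y of bottle_green in the frame of side_board between -0.05 and 0.05 m and z of bottle_green in the frame of side_board between 0.006 and 0.014 m and contact force between the fingers and bottle_green below 0.05 N and distance of stone from where it was at the start of the episode below 0.03 m), for 0.2 s.
2. the stone lies released in its holder while the bottles still stand on the side board (x of stone in the frame of holder between -0.012 and 0.012 m and y of stone in the frame of holder between -0.014 and 0.014 m and z of stone in the frame of holder between 0.008 and 0.016 m and angle between the x axis of stone and the x axis of holder, either way round below 0.14 rad and angle between stone's own z axis and vertical below 0.06 rad and contact force between the fingers and stone below 0.05 N and x of bottle_red in the frame of side_board between -0.115 and 0.115 m and y of bottle_red in the frame of side_board between -0.05 and 0.05 m and z of bottle_red in the frame of side_board between 0.006 and 0.014 m and angle between each of bottle_red, bottle_blue, bottle_green's own z axis and vertical below 0.1 rad and contact force between the fingers and bottle_red below 0.05 N and x of bottle_blue in the frame of side_board between -0.115 and 0.115 m and y of bottle_blue in the frame of side_board between -0.05 and 0.05 m and z of bottle_blue in the frame of side_board between 0.006 and 0.014 m and contact force between the fingers and bottle_blue below 0.05 N and x of bottle_green in the frame of side_board between -0.115 and 0.115 m and y of bottle_green in the frame of side_board between -0.05 and 0.05 m and z of bottle_green in the frame of side_board between 0.006 and 0.014 m and contact force between the fingers and bottle_green below 0.05 N), for 0.2 s.
At the end, for the whole second after the job is handed in: The stone lies flat in the holder between the stops, centred within 12 mm lengthwise and 14 mm across and aligned within 8 degrees; each bottle stands upright within 12 mm of the marked place on the strip of its own colour; all released and at rest (x of stone in the frame of holder between -0.012 and 0.012 m and y of stone in the frame of holder between -0.014 and 0.014 m and z of stone in the frame of holder between 0.008 and 0.016 m and angle between the x axis of stone and the x axis of holder, either way round below 0.14 rad and angle between stone's own z axis and vertical below 0.06 rad and contact force between the fingers and stone below 0.05 N and linear speed of each of stone, bottle_red, bottle_blue, bottle_green below 0.02 m/s and angular speed of each of stone, bottle_red, bottle_blue, bottle_green below 0.2 rad/s and horizontal distance between bottle_red and place_red below 0.012 m and z of bottle_red in the frame of place_red between -0.004 and 0.004 m and angle between each of bottle_red, bottle_blue, bottle_green's own z axis and vertical below 0.1 rad and contact force between the fingers and bottle_red below 0.05 N and horizontal distance between bottle_blue and place_blue below 0.012 m and z of bottle_blue in the frame of place_blue between -0.004 and 0.004 m and contact force between the fingers and bottle_blue below 0.05 N and horizontal distance between bottle_green and place_green below 0.012 m and z of bottle_green in the frame of place_green between -0.004 and 0.004 m and contact force between the fingers and bottle_green below 0.05 N); the robot touches nothing.
It fails at once if a bottle is tipped (more than 40 degrees) (angle between any of bottle_red, bottle_blue, bottle_green's own z axis and vertical above 0.7 rad).
It fails at once if the carved plate is disturbed (moved 15 mm) (distance of carved_plate from where it was at the start of the episode above 0.015 m).
It also fails if it takes over 144 s, if anything falls off the work surface, if the arm or the gripper's body presses on something with over 40 N, if the wrist force passes 120 N, or if a joint passes its speed limit or range.

## Working session

There is one attempt and no reset: what is moved stays moved. The work goes in short steps, Python scripts to look and compute and a tool call to move; the robot and the scene stay as the last step left them, time stands still between calls to the robot, and variables do not carry over. Pictures are saved under pics/ and viewed, at most 14 in all, crops included, and the job is handed in when it is done.

Besides the shell and the picture viewer there is one more tool, called as name(argument=value, ...) on one line, values as JSON. step_arm: Moves the arm, as the interface text tells. Its arguments: {"type":"object","properties":{"rows":{"type":"array"},"jaw":{"type":"number"},"squeeze":{"type":"number"}},"required":["rows"]}

```bash
mkdir -p pics; cat > h.py <<'E'
from rig import get_obs, camera, hand_in, cut_out, robot
import numpy as np, cv2
def world(c):
    f=200/np.tan(np.radians(c['fov_y'])/2); d=c['depth']; v,u=np.mgrid[:400,:640]
    P=np.stack([(u-c['cx'])*d/f,-(v-c['cy'])*d/f,-d,np.ones_like(d)],-1)
    return (P@np.array(c['extrinsics']).T)[...,:3]
E
python3 - <<'E'
from h import *
print(get_obs()); print(robot.tip_extent)
for n in('top','side'):
    c=camera(n); cv2.imwrite(f'pics/{n}0.png',c['pixels']); print(n,{k:v for k,v in c.items() if k not in('pixels','depth')})
    W=world(c)
    for l in ['bottle_red','bottle_blue','bottle_green','place_red','place_blue','place_green','stone','holder','side_board','carved_plate']:
        for r in cut_out(l,n)[:3]:
            m=r['region']&(c['depth']>0); p=W[m]
            print(n,l,round(r['confidence'],2),np.round(r['extent']),np.round(np.median(p,0),3),np.round(np.percentile(p,[2,98],axis=0),3).tolist() if len(p) else '')
E
```

```text
{'time': 0.0, 'q': array([-1.36250412e+00,  5.28490845e-01,  1.43389961e+00, -4.37750859e-05,
        1.18139590e+00, -1.78498275e-01]), 'joint_velocities': array([-0.00036568, -0.00015264, -0.0019012 , -0.00077738,  0.00071829,
        0.00078722]), 'joint_torque': array([ 1.68197294e-03, -4.40033305e+01, -1.76592529e+01,  6.33549714e-02,
        5.82508184e-02, -1.59969100e-04]), 'position': array([ 0.23571314, -0.57847915,  0.4037569 ]), 'tool_rot': array([ 9.81355163e-01,  1.92200001e-01, -3.65767244e-05, -1.09642622e-03]), 'ft_force': array([-0.30376326,  0.70721256,  0.39394797]), 'moment': array([ 0.01220157, -0.01251301,  0.03078625]), 'grip_force': 0.0, 'grip_width': 0.0867112047799125}
0.1822
top {'fov_y': 43.84248747679534, 'cx': 317.7742254741841, 'cy': 207.01873782601928, 'extrinsics': array([[-0.00889205,  0.99662699, -0.08158168,  0.4813876 ],
       [-0.99995974, -0.00876425,  0.00192444,  0.00227144],
       [ 0.00120295,  0.08159551,  0.9966648 ,  1.15337146],
       [ 0.        ,  0.        ,  0.        ,  1.        ]])}
top bottle_red 0.97 [345. 304.  28.  26.] [ 
[... 2953 characters left out ...]
], [0.593, 0.047, 0.043]]
side holder 0.95 [216. 173.  83.  51.] [0.475 0.279 0.011] [[0.383, 0.244, 0.001], [0.584, 0.328, 0.022]]
side holder 0.65 [310. 254.  60.  29.] [ 0.465 -0.099  0.013] [[0.436, -0.122, 0.012], [0.536, -0.064, 0.015]]
side side_board 0.56 [400. 322. 167. 122.] [ 0.485 -0.315  0.009] [[0.38, -0.375, -0.0], [0.619, -0.244, 0.011]]
side carved_plate 0.65 [298. 207.  24.  49.] [ 0.499 -0.034  0.065] [[0.484, -0.048, 0.015], [0.526, -0.008, 0.108]]
side carved_plate 0.57 [369. 164.  49.  26.] [0.786 0.045 0.018] [[0.731, -0.009, 0.012], [0.84, 0.101, 0.025]]
side carved_plate 0.28 [282. 233.  46.  26.] [ 0.462 -0.025  0.013] [[0.435, -0.053, 0.011], [0.496, 0.007, 0.015]]
```

View pics/top0.png

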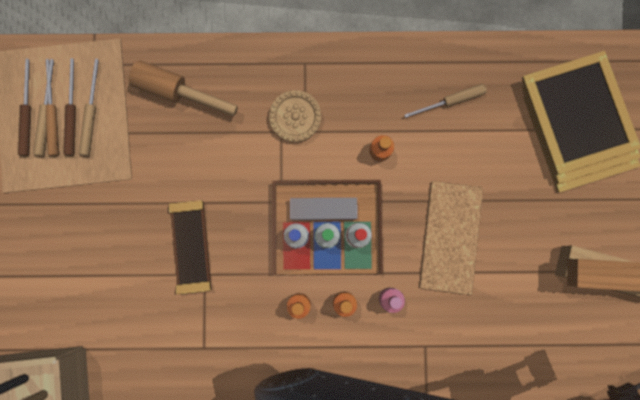

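View pics/side0.png

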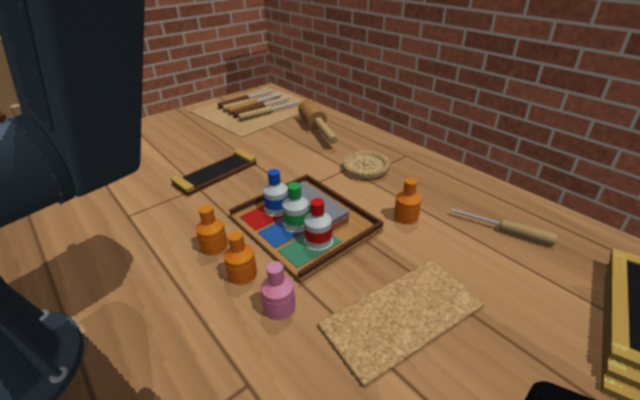

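The top view shows red-capped bottle at (360,235), green at (327,236) and blue at (296,235). Their strips are in another order: red (297,255), blue (327,257), green (358,258). Red look-alikes are orange at (298,307), (345,304) and (382,148), and pink at (392,300). The one meant is at (360,235): it has a true red cap and band, and it stands in the tray row before the stone. I'll confirm with a crop and measure precisely.

```bash
cat > m.py <<'E'
from h import *
def rect(p):
    (cx,cy),(w,h),a=cv2.minAreaRect((p[:,:2]*1000).astype(np.float32))
    if w<h: w,h,a=h,w,a+90
    return np.round([cx,cy,w,h,(a+90)%180-90],1)
def caps(W,box,z0,z1):
    m=(W[...,2]>z0)&(W[...,2]<z1)&(W[...,0]>box[0])&(W[...,0]<box[1])&(W[...,1]>box[2])&(W[...,1]<box[3])
    n,l,s,_=cv2.connectedComponentsWithStats(m.astype(np.uint8))
    return l,[i for i in range(1,n) if s[i,4]>15]
HUES={'red':[(0,8),(172,180)],'blue':[(105,130)],'green':[(50,90)]}
def hue(px,n,smin=110):
    H=cv2.cvtColor(px,cv2.COLOR_BGR2HSV); return (H[...,1]>smin)&np.any([(H[...,0]>=a)&(H[...,0]<=b) for a,b in HUES[n]],0)
E
python3 - <<'E'
from m import *
for n in('top','side'):
    c=camera(n);W=world(c);px=c['pixels']
    if n=='top': cv2.imwrite('pics/crop.png',cv2.resize(px[170:320,260:420],None,fx=5,fy=3.9 and 4,interpolation=cv2.INTER_CUBIC)[:600,:800])
    l,ids=caps(W,(.44,.58,-.14,.1),.099,.115)
    for i in ids:
        p=W[l==i]; print(n,'cap',len(p),rect(p),px[l==i].mean(0).round(),p[:,2].max().round(3))
    for k in HUES:
        m=hue(px,k)&(abs(W[...,2]-.014)<.006)&(abs(W[...,0]-.48)<.07)&(abs(W[...,1]+.02)<.12); m=cv2.morphologyEx(m.astype(np.uint8),cv2.MORPH_OPEN,np.ones((2,2)))>0
        print(n,'strip',k,m.sum(),rect(W[m]), W[m].mean(0).round(3))
    m=(abs(W[...,2]-.042)<.005)&(abs(W[...,0]-.57)<.04)&(abs(W[...,1]+.01)<.1)&(px.max(-1).astype(int)-px.min(-1)<40)
    print(n,'stone',rect(W[m]))
    for k in('holder','side_board','carved_plate'):
        r=cut_out(k,n)
        r=[q for q in r if abs(np.median(W[q['region']],0)[1]-{'holder':.29,'side_board':-.31,'carved_plate':.05}[k])<.04]
        if r:
            g=cv2.erode(r[0]['region'].astype(np.uint8),np.ones((1,1)))>0; p=W[g&(W[...,2]>.006)]; print(n,k,rect(p))
            if k=='holder':
                q=p[p[:,2]>.018]; 
                for a in (q[q[:,0]<.48],q[q[:,0]>.48]): print('  stop',a.mean(0).round(4),a.min(0).round(3),a.max(0).round(3))
    # surrounding heights in the sideboard aisle
E
```

```text
top cap 116 [508.5  50.8  24.2  23.7  44.6] [150.  96.  85.] 0.113
top cap 117 [ 5.089e+02 -1.970e+01  2.320e+01  2.320e+01 -4.000e-01] [ 94. 141.  84.] 0.114
top cap 119 [508.3 -89.   23.4  23.2  89.6] [ 68.  72. 165.] 0.113
top strip red 734 [ 4.858e+02  4.030e+01  1.098e+02  7.610e+01 -2.000e-01] [0.468 0.047 0.016]
top strip blue 511 [485.2 -22.7 100.5  55.2  -0.5] [ 0.461 -0.023  0.016]
top strip green 0 [0. 0. 0. 0. 0.] [nan nan nan]
top stone [569.1 -11.7 148.7  47.9  89.5]
top holder [498.2 168.9 328.2 205.2 -84.1]
  stop [0.3949 0.284  0.0223] [0.38  0.246 0.018] [0.476 0.322 0.027]
  stop [0.5707 0.2845 0.0884] [0.481 0.002 0.018] [0.59  0.34  1.153]
top side_board [ 518.8 -185.6  361.5  249.2   82. ]
top carved_plate [672.7  10.3 364.4 117.5  20.3]
side cap 103 [509.2  45.8  24.3  23.8 -42.8] [133.  74.  45.] 0.109
side cap 117 [509.  -23.6  24.7  24.5 -64.2] [ 65. 120.  44.] 0.109
side cap 134 [509.1 -92.8  24.5  24.   56.3] [ 36.  39. 150.] 0.109
side strip red 471 [ 339.5 -233.5  686.    81.8   65.3] [0.46  0.042 0.014]
side strip blue 493 [ 336.8 -268.8  624.4   73.8   62.3] [ 0.458 -0.029  0.016]
side strip green 495 [ 311.2 -285.2  563.8  103.8   47.5] [ 0.459 -0.097  0.015]
side stone [563.4 -14.9 151.5  63.5  89.2]
side holder [297.7 -55.2 962.7 210.6  61.3]
  stop [0.3763 0.2155 0.058 ] [ 0.159 -0.528  0.018] [0.406 0.317 0.509]
  stop [0.5783 0.2955 0.0209] [0.566 0.261 0.018] [0.593 0.338 0.023]
side side_board [ 380.4 -347.7  530.9  210.6   17.5]
side carved_plate [ 356.  -227.2  717.2   53.3   61. ]<stdin>:10: RuntimeWarning: Mean of empty slice.
  ret = um.true_divide(
```

View pics/crop.png

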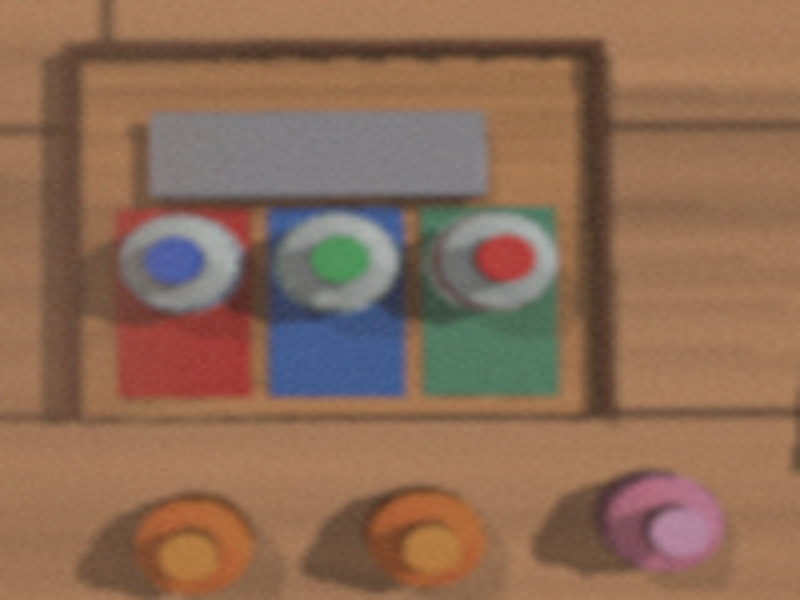

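The crop confirms it: the true red cap is at (503,258) on the green strip, and the orange and pink ones stand outside the tray. I'll move above it.

step_arm(rows=[[0.0273,0.0488,0,0,0,-2.2],[0.0273,0.0488,0,0,0,-2.2],[0.0273,0.0488,0,0,0,-2.2],[0.0273,0.0488,0,0,0,-2.2],[0.0273,0.0488,0,0,0,-2.2],[0.0273,0.0488,0,0,0,-2.2],[0.0273,0.0488,0,0,0,-2.2],[0.0273,0.0488,0,0,0,-2.2],[0.0273,0.0488,0,0,0,-2.2],[0.0273,0.0488,0,0,0,-2.2],[0,0,0,0,0,0],[0,0,0,0,0,0]], jaw=0.06, squeeze=20)

```text
time: 3.0
position: [0.5087, -0.0907, 0.4047]
tool_rot: [1.0, 0.002, -0.0, 0.0]
ft_force: [0.3, -1.0, -0.3]
grip_width: 0.0599
grip_force: 0.0
```

```bash
python3 - <<'E'
from m import *
np.set_printoptions(suppress=True)
o=get_obs();print(o['position'],o['tool_rot'],o['q'])
for n in('top','side'):
    c=camera(n);W=world(c)
    for k,y,z in(('holder',.29,.012),('side_board',-.31,.01)):
        for q in cut_out(k,n):
            p=W[q['region']&(c['depth']>0)]
            if abs(np.median(p[:,1])-y)<.05:
                p=p[(abs(p[:,2]-z)<.02)&(p[:,2]>.004)]; print(n,k,rect(p),p.mean(0).round(4))
E
```

```text
[ 0.50868859 -0.09072291  0.40474279] [ 0.99999789  0.00203682 -0.00014142  0.00023211] [-0.39286576  0.38247352  1.70150707 -0.00061673  1.05769461  1.17415969]
top holder [484.9 293.3 206.8  76.7   5.6] [0.4841 0.2926 0.0144]
top side_board [ 501.9 -305.9  250.   121.2   -8. ] [ 0.5053 -0.3173  0.0096]
side holder [486.5 289.4 207.   83.5   5.2] [0.4804 0.2829 0.0128]
side side_board [ 503.6 -309.1  250.5  120.5   -7.7] [ 0.4903 -0.3129  0.009 ]
```

step_arm(rows=[[0,0,-0.035,0,0,0],[0,0,-0.035,0,0,0],[0,0,-0.03,0,0,0],[0,0,-0.025,0,0,0],[0,0,-0.018,0,0,0],[0,0,0,0,0,0],[0,0,0,0,0,0]])

```text
time: 4.18
position: [0.509, -0.0913, 0.2623]
tool_rot: [1.0, 0.001, 0.0, 0.0]
ft_force: [0.4, 0.1, 0.5]
grip_width: 0.06
grip_force: 0.0
```

step_arm(rows=[[0,0,0,0,0,0],[0,0,0,0,0,0],[0,0,0,0,0,0],[0,0,0,0,0,0],[0,0,0,0,0,0],[0,0,0,0,0,0]], jaw=0.01)

```text
time: 4.92
position: [0.5088, -0.0909, 0.2619]
tool_rot: [1.0, 0.001, 0.0, 0.0]
ft_force: [0.3, -0.5, 1.5]
grip_width: 0.0255
grip_force: 20.0
```

step_arm(rows=[[0,0,0.015,0,0,0],[0,0,0.03,0,0,0],[0,0,0.03,0,0,0],[0,0,0.015,0,0,0],[0,0,0,0,0,0]])

```text
time: 5.55
position: [0.5089, -0.0908, 0.3528]
tool_rot: [1.0, 0.001, 0.001, 0.0]
ft_force: [-0.0, 0.5, -2.7]
grip_width: 0.0255
grip_force: 20.0
```

step_arm(rows=[[0.0146,-0.0454,0,0,0,0],[0.0146,-0.0454,0,0,0,0],[0.0146,-0.0454,0,0,0,0],[0.0146,-0.0454,0,0,0,0],[0.0146,-0.0454,0,0,0,0],[0,0,0,0,0,0],[0,0,-0.03,0,0,0],[0,0,-0.03,0,0,0],[0,0,-0.02,0,0,0],[0,0,-0.012,0,0,0],[0,0,0,0,0,0],[0,0,0,0,0,0]])

```text
time: 7.05
position: [0.5821, -0.318, 0.2605]
tool_rot: [1.0, 0.001, 0.001, 0.001]
ft_force: [0.1, 0.3, -1.8]
grip_width: 0.0254
grip_force: 20.0
```

step_arm(rows=[[0,0,-0.001,0,0,0],[0,0,0,0,0,0],[0,0,0,0,0,0]])

```text
time: 7.42
position: [0.5818, -0.3178, 0.259]
tool_rot: [1.0, 0.001, 0.0, 0.0]
ft_force: [0.3, -0.5, -1.8]
grip_width: 0.0252
grip_force: 20.0
```

step_arm(rows=[[0,0,0,0,0,0],[0,0,0,0,0,0],[0,0,0,0,0,0],[0,0,0.03,0,0,0],[0,0,0.04,0,0,0],[0,0,0.035,0,0,0],[-0.0146,0.0592,0,0,0,0],[-0.0146,0.0592,0,0,0,0],[-0.0146,0.0592,0,0,0,0],[-0.0146,0.0592,0,0,0,0],[-0.0146,0.0592,0,0,0,0],[0,0,0,0,0,0]], jaw=0.06)

```text
time: 8.93
position: [0.5068, -0.018, 0.3639]
tool_rot: [1.0, 0.004, -0.001, -0.001]
ft_force: [0.4, -0.3, -0.2]
grip_width: 0.0601
grip_force: 0.0
```

```bash
python3 - <<'E'
from m import *
np.set_printoptions(suppress=True)
print(get_obs()['position'])
for n in('top','side'):
    c=camera(n);W=world(c)
    if n=='top':cv2.imwrite('pics/a.png',c['pixels'])
    l,ids=caps(W,(.37,.63,-.4,.1),.095,.115)
    for i in ids:
        p=W[l==i]; print(n,len(p),rect(p),c['pixels'][l==i].mean(0).round(),p[:,2].max().round(3))
E
```

```text
[ 0.50683954 -0.01799159  0.3638953 ]
top 127 [ 580.6 -315.8   25.2   23.9  -89.7] [ 67.  75. 171.] 0.108
side 125 [509.2  46.7  25.4  24.9  42.6] [109.  62.  41.] 0.109
side 138 [509.3 -23.6  25.2  24.1  -8. ] [49. 88. 35.] 0.109
side 210 [ 582.2 -318.4   26.4   24.8   61.5] [ 32.  40. 157.] 0.105
```

step_arm(rows=[[0,0,-0.03,0,0,0],[0,0,-0.03,0,0,0],[0,0,-0.025,0,0,0],[0,0,-0.017,0,0,0],[0,0,0,0,0,0],[0,0,0,0,0,0]])

```text
time: 9.78
position: [0.5096, -0.0229, 0.2622]
tool_rot: [1.0, 0.001, 0.001, 0.0]
ft_force: [0.3, -0.1, 0.3]
grip_width: 0.06
grip_force: 0.0
```

step_arm(rows=[[0,0,0,0,0,0],[0,0,0,0,0,0],[0,0,0,0,0,0],[0,0,0,0,0,0],[0,0,0,0,0,0],[0,0,0.015,0,0,0],[0,0,0.035,0,0,0],[0,0,0.035,0,0,0],[0,0,0.015,0,0,0],[0,0,0,0,0,0]], jaw=0.01)

```text
time: 11.02
position: [0.5089, -0.0218, 0.3635]
tool_rot: [1.0, 0.001, 0.002, 0.001]
ft_force: [0.2, 0.0, -2.5]
grip_width: 0.0256
grip_force: 20.0
```

step_arm(rows=[[-0.0012,-0.0476,0,0,0,0],[-0.0012,-0.0476,0,0,0,0],[-0.0012,-0.0476,0,0,0,0],[-0.0012,-0.0476,0,0,0,0],[-0.0012,-0.0476,0,0,0,0],[0,-0.0476,0,0,0,0],[0,0,0,0,0,0],[0,0,-0.035,0,0,0],[0,0,-0.035,0,0,0],[0,0,-0.022,0,0,0],[0,0,-0.009,0,0,0],[0,0,-0.002,0,0,0]])

```text
time: 12.52
position: [0.5028, -0.3067, 0.2583]
tool_rot: [1.0, 0.002, -0.001, -0.001]
ft_force: [-0.1, 0.1, -1.1]
grip_width: 0.0253
grip_force: 20.0
```

step_arm(rows=[[0,0,0,0,0,0],[0,0,0,0,0,0],[0,0,0,0,0,0]])

```text
time: 12.9
position: [0.5029, -0.3075, 0.2594]
tool_rot: [1.0, 0.001, 0.0, 0.0]
ft_force: [0.2, -0.6, -2.1]
grip_width: 0.0255
grip_force: 20.0
```

step_arm(rows=[[0,0,0,0,0,0],[0,0,0,0,0,0],[0,0,0,0,0,0],[0,0,0.03,0,0,0],[0,0,0.04,0,0,0],[0,0,0.033,0,0,0],[0.001,0.0592,0,0,0,0],[0.001,0.0592,0,0,0,0],[0.001,0.0592,0,0,0,0],[0.001,0.0592,0,0,0,0],[0.001,0.0592,0,0,0,0],[0.001,0.0592,0,0,0,0]], jaw=0.06)

```text
time: 14.4
position: [0.5086, 0.0496, 0.362]
tool_rot: [1.0, 0.001, 0.0, 0.0]
ft_force: [2.2, 0.3, 0.1]
grip_width: 0.0598
grip_force: 0.0
```

step_arm(rows=[[0,0,0,0,0,0],[0,0,0,0,0,0]])

```text
time: 14.65
position: [0.5089, 0.0478, 0.3619]
tool_rot: [1.0, 0.002, 0.0, 0.0]
ft_force: [0.6, 0.3, -0.3]
grip_width: 0.0598
grip_force: 0.0
```

step_arm(rows=[[0,0,-0.03,0,0,0],[0,0,-0.03,0,0,0],[0,0,-0.025,0,0,0],[0,0,-0.015,0,0,0],[0,0,0,0,0,0],[0,0,0,0,0,0]])

```text
time: 15.4
position: [0.5093, 0.0473, 0.2624]
tool_rot: [1.0, 0.001, 0.001, 0.0]
ft_force: [0.2, 0.1, -0.0]
grip_width: 0.0599
grip_force: 0.0
```

step_arm(rows=[[0,0,0,0,0,0],[0,0,0,0,0,0],[0,0,0,0,0,0],[0,0,0,0,0,0],[0,0,0,0,0,0],[0,0,0.015,0,0,0],[0,0,0.035,0,0,0],[0,0,0.035,0,0,0],[0,0,0.015,0,0,0],[0,0,0,0,0,0]], jaw=0.01)

```text
time: 16.65
position: [0.5088, 0.0478, 0.3627]
tool_rot: [1.0, 0.001, 0.001, 0.0]
ft_force: [-0.9, -0.2, -2.0]
grip_width: 0.0254
grip_force: 20.0
```

step_arm(rows=[[-0.0141,-0.0575,0,0,0,0],[-0.0141,-0.0575,0,0,0,0],[-0.0141,-0.0575,0,0,0,0],[-0.0141,-0.0575,0,0,0,0],[-0.0141,-0.0575,0,0,0,0],[-0.0141,-0.0575,0,0,0,0],[0,0,0,0,0,0],[0,0,-0.035,0,0,0],[0,0,-0.035,0,0,0],[0,0,-0.022,0,0,0],[0,0,-0.009,0,0,0],[0,0,-0.002,0,0,0]])

```text
time: 18.15
position: [0.4242, -0.2964, 0.2581]
tool_rot: [1.0, 0.002, -0.001, -0.001]
ft_force: [-0.3, -0.1, -1.7]
grip_width: 0.0256
grip_force: 20.0
```

step_arm(rows=[[0,0,0,0,0,0],[0,0,0,0,0,0],[0,0,0,0,0,0]])

```text
time: 18.52
position: [0.4243, -0.2973, 0.2594]
tool_rot: [1.0, 0.001, 0.0, 0.001]
ft_force: [-0.1, 0.2, -2.2]
grip_width: 0.0253
grip_force: 20.0
```

step_arm(rows=[[0,0,0,0,0,0],[0,0,0,0,0,0],[0,0,0,0,0,0],[0,0,0.03,0,0,0],[0,0,0.04,0,0,0],[0,0,0.033,0,0,0],[0,0.03,0,0,0,10],[0,0.03,0,0,0,10],[0,0.03,0,0,0,10],[0,0,0,0,0,0]], jaw=0.062)

```text
time: 19.77
position: [0.4236, -0.2053, 0.3617]
tool_rot: [0.965, 0.261, -0.0, -0.001]
ft_force: [-0.5, 0.2, 0.3]
grip_width: 0.0621
grip_force: 0.0
```

```bash
cat > st.py <<'E'
from m import *
np.set_printoptions(suppress=True)
o=get_obs();print(o['time'],o['position'],o['tool_rot'],o['q'])
import sys
for n in('top','side'):
    c=camera(n);W=world(c);px=c['pixels']
    cv2.imwrite(f'pics/{n}_{sys.argv[1]}.png',px)
    W+= {'top':[.0012,-.002,0],'side':[-.0004,.0006,0]}[n]
    l,ids=caps(W,(.38,.63,-.4,.1),.095,.115)
    for i in ids:
        p=W[l==i]; print(n,'cap',len(p),rect(p),px[l==i].mean(0).round(),p[:,2].max().round(3))
    m=(abs(W[...,2]-.042)<.005)&(abs(W[...,1])<.4)&(abs(W[...,0]-.5)<.12)
    l,k,s,_=cv2.connectedComponentsWithStats(m.astype(np.uint8))
    for i in range(1,l):
        if s[i,4]>300: print(n,'stone?',s[i,4],rect(W[k==i]))
    T=(W[...,2]<.03)&(abs(W[...,0]-.49)<.075)&(abs(W[...,1]+.02)<.125)&(c['depth']>0)
    for k in HUES:
        m=hue(px,k,90)&T; nn,l,s,_=cv2.connectedComponentsWithStats(m.astype(np.uint8)); i=1+np.argmax(s[1:,4])
        m=cv2.morphologyEx((l==i).astype(np.uint8),cv2.MORPH_CLOSE,np.ones((3,3)))>0
        p=W[m]; print(n,'strip',k,len(p),rect(p),np.round(np.percentile(p,[1,99],axis=0)[:,:2],4).tolist())
    H=cv2.cvtColor(px,cv2.COLOR_BGR2HSV); m=(H[...,1]<70)&(H[...,2]>130)&T&(W[...,0]<.545)
    nn,l,s,_=cv2.connectedComponentsWithStats(m.astype(np.uint8))
    for i in range(1,nn):
        if s[i,4]>60: print(n,'disc',s[i,4],rect(W[l==i]))
E
python3 st.py b
```

```text
19.775 [ 0.42363947 -0.20528817  0.36172542] [ 0.96532143  0.26106269 -0.00048434 -0.00075841] [-0.68929232  0.38828838  1.85576262  0.0001127   0.89933924  0.35318778]
top cap 122 [ 581.8 -318.2   25.3   23.7   88.6] [ 67.  75. 172.] 0.108
top cap 79 [ 508.  -304.6   24.9   15.6  -63.7] [ 86. 135.  80.] 0.107
top stone? 1442 [570.3 -13.6 148.7  48.   89.4]
top strip red 804 [489.4  39.4 110.2  78.3  -0. ] [[0.4346, 0.0165], [0.5441, 0.0785]]
top strip blue 539 [468.1 -21.   59.3  57.4  -0.5] [[0.4384, -0.0497], [0.4932, 0.0056]]
top strip green 1 [488.2 -65.7   0.    0.    0. ] [[0.4882, -0.0657], [0.4882, -0.0657]]
top disc 487 [510.7  48.   55.2  55.1  63.2]
top disc 525 [510.9 -21.9  58.3  56.7  44.5]
top disc 577 [511.  -91.4  60.   59.7  89.5]
side cap 207 [ 581.4 -318.4   24.5   24.5   65.8] [ 36.  44. 167.] 0.106
side cap 244 [ 503.3 -308.5   25.    24.2   -1.1] [ 75. 139.  57.] 0.105
side cap 282 [ 424.7 -297.4   25.9   24.7   56.4] [145.  79.  42.] 0.105
side stone? 802 [569.9 -15.4 149.2  50.5 -89.9]
side strip red 530 [ 314.4 -199.3  718.3  108.8   56. ] [[0.4338, 0.0169], [0.5423, 0.0829]]
side strip blue 509 [466.2 -20.8  65.4  61.3   0.5] [[0.4344, -0.0505], [0.4926, 0.0085]]
side strip green 548 [ 337.8 -304.6  566.7   78.1   59. ] [[0.4352, -0.1192], [0.4888, -0.0631]]
side disc 328 [509.9  50.2  57.3  54.7 -49.5]
side disc 402 [508.  -13.2  77.4  60.2 -71.3]
side disc 531 [510.6 -88.8  63.8  60.4 -88.6]
```

View pics/side_b.png

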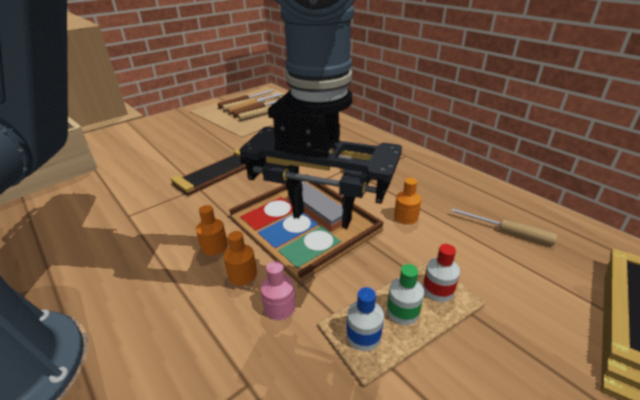

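The side view shows all three bottles upright on the cork: blue (366,320), green (405,295), red (442,272). All discs are free, and the stone is still in the tray. Now for the stone.

step_arm(rows=[[0.0243,0.0322,0,0,0,10],[0.0243,0.0322,0,0,0,10],[0.0243,0.0322,0,0,0,10],[0.0243,0.0322,0,0,0,10],[0.0243,0.0322,0,0,0,10],[0.0243,0.0322,0,0,0,9.6],[0,0,0,0,0,0],[0,0,-0.05,0,0,0],[0,0,-0.04,0,0,0],[0,0,0,0,0,0],[0,0,0,0,0,0],[0,0,0,0,0,0]])

```text
time: 21.38
position: [0.5707, -0.0146, 0.2737]
tool_rot: [0.709, 0.705, 0.001, 0.002]
ft_force: [-0.4, 0.1, 0.6]
grip_width: 0.062
grip_force: 0.0
```

step_arm(rows=[[-0.0006,0.001,-0.03,0,0,0],[0,0,-0.025,0,0,0],[0,0,-0.012,0,0,0],[0,0,-0.006,0,0,0],[0,0,0,0,0,0],[0,0,0,0,0,0]])

```text
time: 22.12
position: [0.5698, -0.0131, 0.1996]
tool_rot: [0.709, 0.706, 0.0, 0.001]
ft_force: [0.2, 0.3, -0.3]
grip_width: 0.0621
grip_force: 0.0
```

step_arm(rows=[[0,0,0,0,0,0],[0,0,0,0,0,0],[0,0,0,0,0,0],[0,0,0,0,0,0],[0,0,0,0,0,0]], jaw=0.03, squeeze=40)

```text
time: 22.75
position: [0.5698, -0.013, 0.1991]
tool_rot: [0.709, 0.706, 0.0, 0.001]
ft_force: [1.1, 1.1, 3.6]
grip_width: 0.0475
grip_force: 40.0
```

step_arm(rows=[[0,0,0.01,0,0,0],[0,0,0.03,0,0,0],[0,0,0.04,0,0,0],[0,0,0.02,0,0,0],[0,0,0,0,0,0]])

```text
time: 23.38
position: [0.5691, -0.0129, 0.2997]
tool_rot: [0.709, 0.706, 0.0, 0.001]
ft_force: [0.2, 0.2, -5.8]
grip_width: 0.0476
grip_force: 40.0
```

step_arm(rows=[[-0.0104,0.0381,0,0,0,-10.5],[-0.0104,0.0381,0,0,0,-10.5],[-0.0104,0.0381,0,0,0,-10.5],[-0.0104,0.0381,0,0,0,-10.5],[-0.0104,0.0381,0,0,0,-10.5],[-0.0104,0.0381,0,0,0,-10.5],[-0.0104,0.0381,0,0,0,-10.5],[-0.0104,0.0381,0,0,0,-10.5],[0,0,-0.03,0,0,0],[0,0,-0.02,0,0,0],[0,0,0,0,0,0],[0,0,0,0,0,0]])

```text
time: 24.88
position: [0.4861, 0.2916, 0.2483]
tool_rot: [0.999, 0.05, -0.001, 0.0]
ft_force: [0.9, -0.2, -5.6]
grip_width: 0.0478
grip_force: 40.0
```

```bash
python3 - <<'E'
from m import *
np.set_printoptions(suppress=True)
o=get_obs();print(o['position'],o['tool_rot'])
for n in('top','side'):
    c=camera(n);W=world(c);px=c['pixels']
    W+= {'top':[.0012,-.002,0],'side':[-.0004,.0006,0]}[n]
    near=(abs(W[...,0]-.486)<.13)&(abs(W[...,1]-.29)<.07)
    z=.1+.0; 
    m=near&(abs(W[...,2]-.092)<.006); print(n,'stone top',m.sum(),rect(W[m]) if m.sum() else'')
    m=near&(W[...,2]>.017)&(W[...,2]<.028)
    for s in(1,-1):
        q=W[m&(s*(W[...,0]-.486)>.06)]; print('stop',len(q),rect(q),q.mean(0))
E
```

```text
[0.48613038 0.29162299 0.24832234] [ 0.9987425   0.05013073 -0.00055522  0.0001714 ]
top stone top 777 [486.1 290.1 150.   48.6   6.7]
stop 298 [575.  300.8  76.6  34.2  88.8] [0.57908198 0.30026708 0.02209666]
stop 296 [394.6 281.   78.1  30.8 -72.7] [0.39490765 0.28075991 0.02201593]
side stone top 554 [484.9 287.8 154.2  69.8  -4.3]
stop 129 [578.  298.6  76.9  23.  -81.6] [0.5775805  0.2964732  0.02066538]
stop 167 [393.5 280.9  75.7  20.6 -83.7] [0.39316461 0.27814137 0.02067118]
```

step_arm(rows=[[0,-0.0005,-0.02,0,0,0],[0,0,-0.015,0,0,0],[0,0,-0.008,0,0,0],[0,0,-0.005,0,0,0],[0,0,0,0,0,0],[0,0,0,0,0,0]])

```text
time: 25.72
position: [0.4864, 0.2914, 0.2011]
tool_rot: [0.999, 0.05, 0.0, -0.0]
ft_force: [0.5, 0.2, -4.6]
grip_width: 0.0476
grip_force: 40.0
```

step_arm(rows=[[0,0,-0.001,0,0,0],[0,0,0,0,0,0],[0,0,0,0,0,0]])

```text
time: 26.1
position: [0.4862, 0.2913, 0.1999]
tool_rot: [0.999, 0.05, 0.0, -0.0]
ft_force: [-0.6, 0.6, -5.9]
grip_width: 0.0479
grip_force: 40.0
```

step_arm(rows=[[0,0,0,0,0,0],[0,0,0,0,0,0],[0,0,0,0,0,0],[0,0,0,0,0,0],[0,0,0.02,0,0,0],[0,0,0.05,0,0,0],[0,0,0.05,0,0,0],[0,0,0.043,0,0,0],[0,-0.06,0,0,0,-5.4],[0,-0.06,0,0,0,0],[0,-0.06,0,0,0,0],[0,0,0,0,0,0]], jaw=0.062, squeeze=20)

```text
time: 27.6
position: [0.4863, 0.1078, 0.363]
tool_rot: [1.0, -0.0, -0.0, 0.0]
ft_force: [-0.1, 0.0, 0.5]
grip_width: 0.0619
grip_force: 0.0
```

```bash
python3 st.py c | grep -v strip; python3 - <<'E'
import cv2;cv2.imwrite('pics/c2.png',cv2.resize(cv2.imread('pics/side_c.png')[130:230,140:300],None,fx=4,fy=4))
E
```

```text
27.6 [0.48634624 0.1078417  0.36295031] [ 0.99999994 -0.00002866 -0.00000124  0.00033046] [-0.00633092  0.4189621   1.79058342 -0.00082322  0.93204561  1.56501353]
top cap 123 [ 581.9 -317.7   23.9   23.7  -89.1] [ 67.  74. 168.] 0.108
top cap 125 [ 503.5 -306.9   24.5   23.2   89.7] [ 92. 142.  88.] 0.108
top cap 128 [ 424.9 -296.7   24.2   24.2  -45.7] [157.  97.  79.] 0.107
top stone? 663 [491.7 311.7 154.   45.  -12.6]Traceback (most recent call last):
  File "st.py", line 18, in <module>
    m=hue(px,k,90)&T; nn,l,s,_=cv2.connectedComponentsWithStats(m.astype(np.uint8)); i=1+np.argmax(s[1:,4])
                                                                                         ~~~~~~~~~^^^^^^^^^
    return _wrapfunc(a, 'argmax', axis=axis, out=out, **kwds)
    return bound(*args, **kwds)
ValueError: attempt to get argmax of an empty sequence
[ WARN:0@0.016] global loadsave.cpp:275 findDecoder imread_('pics/side_c.png'): can't open/read file: check file path/integrity
Traceback (most recent call last):
TypeError: 'NoneType' object is not subscriptable
```

step_arm(rows=[[-0.0089,-0.0583,0,0,0,0],[-0.0089,-0.0583,0,0,0,0],[-0.0089,-0.0583,0,0,0,0],[-0.0089,-0.0583,0,0,0,0],[-0.0089,-0.0583,0,0,0,0],[-0.0089,-0.0583,0,0,0,0],[-0.0089,-0.0583,0,0,0,0],[0,0,0,0,0,0],[0,0,0,0,0,0]], jaw=0.06)

```text
time: 28.78
position: [0.4243, -0.2956, 0.3624]
tool_rot: [1.0, 0.004, -0.0, -0.001]
ft_force: [0.8, 0.0, -0.2]
grip_width: 0.0599
grip_force: 0.0
```

```bash
python3 - <<'E'
from m import *
np.set_printoptions(suppress=True)
print(get_obs()['position'])
for n in('top','side'):
    c=camera(n);W=world(c);px=c['pixels']
    W+= {'top':[.0012,-.002,0],'side':[-.0004,.0006,0]}[n]
    near=(abs(W[...,0]-.486)<.13)&(abs(W[...,1]-.29)<.07)
    m=near&(abs(W[...,2]-.042)<.006); print(n,'stone top',m.sum(),rect(W[m]),np.ptp(W[m][:,2]))
    m=near&(W[...,2]>.017)&(W[...,2]<.028)
    for s in(1,-1):
        q=W[m&(s*(W[...,0]-.486)>.078)]; print('stop',len(q),rect(q),q.mean(0))
    if n=='top':cv2.imwrite('pics/c3.png',cv2.resize(px[190:310,130:290],None,fx=4,fy=4))
E
```

```text
[ 0.42429411 -0.29561813  0.36239193]
top stone top 1482 [486.3 290.1 149.9  50.6   5.6] 0.011860519404429226
stop 301 [577.7 300.8  75.2  25.  -86.6] [0.57887063 0.30068363 0.0220609 ]
stop 303 [394.9 282.4  76.   20.8 -84.1] [0.39447024 0.28212898 0.0219415 ]
side stone top 667 [485.4 289.2 151.2  53.1   5.6] 0.00733133598702107
stop 80 [578.4 299.4  74.4  20.2 -83.3] [0.58084963 0.28837802 0.02104036]
stop 169 [393.2 281.3  78.5  20.7 -85.2] [0.39299372 0.2784734  0.02068317]
```

View pics/c3.png

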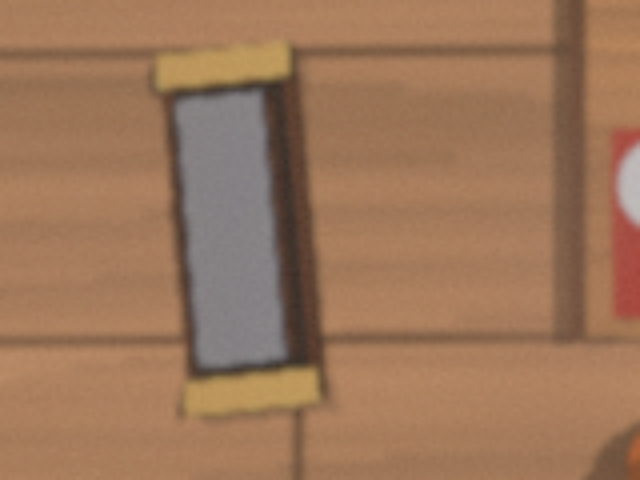

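The crop shows the stone flat between the two brass stops, (230,65) and (250,390), and lengthwise. Measured offset is about 1 mm. Now I'll return the bottles, blue first.

step_arm(rows=[[0,0,-0.03,0,0,0],[0,0,-0.03,0,0,0],[0,0,-0.025,0,0,0],[0,0,-0.018,0,0,0],[0,0,0,0,0,0],[0,0,0,0,0,0]])

```text
time: 29.62
position: [0.4244, -0.2961, 0.2604]
tool_rot: [1.0, 0.004, 0.0, 0.0]
ft_force: [-0.3, 0.6, -0.1]
grip_width: 0.0601
grip_force: 0.0
```

step_arm(rows=[[0,0,0,0,0,0],[0,0,0,0,0,0],[0,0,0,0,0,0],[0,0,0,0,0,0],[0,0,0,0,0,0],[0,0,0.015,0,0,0],[0,0,0.035,0,0,0],[0,0,0.035,0,0,0],[0,0,0.018,0,0,0],[0,0,0,0,0,0]], jaw=0.01)

```text
time: 30.88
position: [0.424, -0.2969, 0.3646]
tool_rot: [1.0, 0.003, 0.001, 0.001]
ft_force: [-0.1, -0.7, -2.9]
grip_width: 0.0254
grip_force: 20.0
```

step_arm(rows=[[0.0143,0.0458,0,0,0,0],[0.0143,0.0458,0,0,0,0],[0.0143,0.0458,0,0,0,0],[0.0143,0.0458,0,0,0,0],[0.0143,0.0458,0,0,0,0],[0.0143,0.0458,0,0,0,0],[0,0,0,0,0,0],[0,0,-0.035,0,0,0],[0,0,-0.035,0,0,0],[0,0,-0.019,0,0,0],[0,0,-0.008,0,0,0],[0,0,0,0,0,0]])

```text
time: 32.38
position: [0.5096, -0.0225, 0.2654]
tool_rot: [1.0, 0.003, -0.001, -0.0]
ft_force: [0.2, 0.2, -2.3]
grip_width: 0.0253
grip_force: 20.0
```

step_arm(rows=[[0,0,-0.001,0,0,0],[0,0,0,0,0,0],[0,0,0,0,0,0],[0,0,0,0,0,0]])

```text
time: 32.88
position: [0.5097, -0.0219, 0.265]
tool_rot: [1.0, 0.003, 0.0, 0.0]
ft_force: [-0.5, -0.2, -2.4]
grip_width: 0.0252
grip_force: 20.0
```

step_arm(rows=[[0,0,0,0,0,0],[0,0,0,0,0,0],[0,0,0,0,0,0],[0,0,0.03,0,0,0],[0,0,0.04,0,0,0],[0,0,0.027,0,0,0],[-0.0013,-0.0572,0,0,0,0],[-0.0013,-0.0572,0,0,0,0],[-0.0013,-0.0572,0,0,0,0],[-0.0013,-0.0572,0,0,0,0],[-0.0013,-0.0572,0,0,0,0],[0,0,0,0,0,0]], jaw=0.06)

```text
time: 34.38
position: [0.503, -0.3125, 0.3618]
tool_rot: [1.0, 0.001, 0.001, 0.001]
ft_force: [-0.8, 1.2, 0.2]
grip_width: 0.0599
grip_force: 0.0
```

step_arm(rows=[[0,0,-0.03,0,0,0],[0,0,-0.03,0,0,0],[0,0,-0.025,0,0,0],[0,0,-0.017,0,0,0],[0,0,0,0,0,0],[0,0,0,0,0,0]])

```text
time: 35.12
position: [0.5036, -0.308, 0.2605]
tool_rot: [1.0, 0.003, 0.001, 0.0]
ft_force: [-0.5, -0.9, 0.2]
grip_width: 0.0602
grip_force: 0.0
```

step_arm(rows=[[0,0,0,0,0,0],[0,0,0,0,0,0],[0,0,0,0,0,0],[0,0,0,0,0,0],[0,0,0,0,0,0],[0,0,0.015,0,0,0],[0,0,0.035,0,0,0],[0,0,0.035,0,0,0],[0,0,0.017,0,0,0],[0,0,0,0,0,0],[0,0,0,0,0,0]], jaw=0.01)

```text
time: 36.5
position: [0.5027, -0.3076, 0.3606]
tool_rot: [1.0, 0.003, -0.001, -0.001]
ft_force: [0.0, -0.3, -1.2]
grip_width: 0.0253
grip_force: 20.0
```

step_arm(rows=[[0.0014,0.0433,0,0,0,0],[0.0014,0.0433,0,0,0,0],[0.0014,0.0433,0,0,0,0],[0.0014,0.0433,0,0,0,0],[0.0014,0.0433,0,0,0,0],[0,0,0,0,0,0],[0,0,-0.035,0,0,0],[0,0,-0.035,0,0,0],[0,0,-0.018,0,0,0],[0,0,-0.007,0,0,0],[0,0,0,0,0,0],[0,0,0,0,0,0]])

```text
time: 38.0
position: [0.5105, -0.0919, 0.2673]
tool_rot: [1.0, 0.003, 0.001, 0.0]
ft_force: [-0.6, -0.1, -1.3]
grip_width: 0.0254
grip_force: 20.0
```

step_arm(rows=[[0,0,-0.001,0,0,0],[0,0,0,0,0,0],[0,0,0,0,0,0],[0,0,0,0,0,0]])

```text
time: 38.5
position: [0.5102, -0.0915, 0.2659]
tool_rot: [1.0, 0.003, 0.0, 0.0]
ft_force: [0.3, 0.1, -1.5]
grip_width: 0.0256
grip_force: 20.0
```

step_arm(rows=[[0,0,-0.001,0,0,0],[0,0,0,0,0,0],[0,0,0,0,0,0]])

```text
time: 38.88
position: [0.5102, -0.0915, 0.2647]
tool_rot: [1.0, 0.003, -0.0, -0.0]
ft_force: [-0.7, 0.6, -1.6]
grip_width: 0.0254
grip_force: 20.0
```

step_arm(rows=[[0,0,0,0,0,0],[0,0,0,0,0,0],[0,0,0,0,0,0],[0,0,0.03,0,0,0],[0,0,0.04,0,0,0],[0,0,0.027,0,0,0],[0.0143,-0.0453,0,0,0,0],[0.0143,-0.0453,0,0,0,0],[0.0143,-0.0453,0,0,0,0],[0.0143,-0.0453,0,0,0,0],[0.0143,-0.0453,0,0,0,0],[0,0,0,0,0,0]], jaw=0.06)

```text
time: 40.38
position: [0.5821, -0.3216, 0.3616]
tool_rot: [1.0, 0.001, 0.001, 0.001]
ft_force: [-0.3, -0.2, 0.1]
grip_width: 0.0597
grip_force: 0.0
```

step_arm(rows=[[0,0,-0.03,0,0,0],[0,0,-0.03,0,0,0],[0,0,-0.025,0,0,0],[0,0,-0.017,0,0,0],[0,0,0,0,0,0],[0,0,0,0,0,0]])

```text
time: 41.12
position: [0.5821, -0.318, 0.2607]
tool_rot: [1.0, 0.003, 0.001, 0.0]
ft_force: [-0.0, 0.3, -0.7]
grip_width: 0.06
grip_force: 0.0
```

step_arm(rows=[[0,0,0,0,0,0],[0,0,0,0,0,0],[0,0,0,0,0,0],[0,0,0,0,0,0],[0,0,0,0,0,0],[0,0,0.015,0,0,0],[0,0,0.04,0,0,0],[0,0,0.04,0,0,0],[0,0,0.035,0,0,0],[0,0,0,0,0,0],[0,0,0,0,0,0]], jaw=0.01)

```text
time: 42.5
position: [0.5811, -0.3175, 0.3885]
tool_rot: [1.0, 0.003, -0.001, -0.001]
ft_force: [-0.2, 0.2, -2.7]
grip_width: 0.0255
grip_force: 20.0
```

step_arm(rows=[[-0.0103,0.0523,0,0,0,0],[-0.0103,0.0523,0,0,0,0],[-0.0103,0.0523,0,0,0,0],[-0.0103,0.0523,0,0,0,0],[-0.0103,0.0523,0,0,0,0],[-0.0103,0.0523,0,0,0,0],[-0.0103,0.0523,0,0,0,0],[0,0,0,0,0,0],[0,0,-0.03,0,0,0],[0,0,-0.04,0,0,0],[0,0,0,0,0,0],[0,0,0,0,0,0]])

```text
time: 44.0
position: [0.5101, 0.0475, 0.3198]
tool_rot: [1.0, 0.003, -0.0, 0.0]
ft_force: [-0.4, -0.7, -2.3]
grip_width: 0.0253
grip_force: 20.0
```

step_arm(rows=[[0,0,-0.03,0,0,0],[0,0,-0.016,0,0,0],[0,0,-0.007,0,0,0],[0,0,0,0,0,0],[0,0,0,0,0,0],[0,0,0,0,0,0]])

```text
time: 44.75
position: [0.5099, 0.0481, 0.2675]
tool_rot: [1.0, 0.003, 0.001, 0.0]
ft_force: [0.2, -0.2, -2.7]
grip_width: 0.0257
grip_force: 20.0
```

Lower the last 2 mm, release, then rise and retreat clear of everything.

step_arm(rows=[[0,0,-0.0015,0,0,0],[0,0,-0.001,0,0,0],[0,0,0,0,0,0],[0,0,0,0,0,0]])

```text
time: 45.25
position: [0.5096, 0.0481, 0.2642]
tool_rot: [1.0, 0.003, -0.0, -0.0]
ft_force: [0.1, -0.6, -2.4]
grip_width: 0.0254
grip_force: 20.0
```

step_arm(rows=[[0,0,0,0,0,0],[0,0,0,0,0,0],[0,0,0,0,0,0],[0,0,0.03,0,0,0],[0,0,0.05,0,0,0],[0,0,0.05,0,0,0],[0,-0.055,0,0,0,0],[0,-0.055,0,0,0,0],[0,-0.055,0,0,0,0],[0,-0.055,0,0,0,0],[0,-0.055,0,0,0,0],[0,-0.055,0,0,0,0]], jaw=0.06)

```text
time: 46.75
position: [0.5093, -0.2837, 0.3944]
tool_rot: [1.0, 0.003, 0.0, -0.0]
ft_force: [1.2, 0.2, -0.2]
grip_width: 0.06
grip_force: 0.0
```

step_arm(rows=[[0,0,0,0,0,0],[0,0,0,0,0,0],[0,0,0,0,0,0]])

```text
time: 47.12
position: [0.5095, -0.2803, 0.3941]
tool_rot: [1.0, 0.004, -0.0, -0.001]
ft_force: [-0.3, 0.5, 0.3]
grip_width: 0.0596
grip_force: 0.0
```

```bash
sed -i 's/^    for k in HUES:/    for k in []:/' st.py; python3 st.py d
```

```text
47.125 [ 0.50949183 -0.28034686  0.39414252] [ 0.99999197  0.00395376 -0.00039862 -0.00051036] [-0.69514603  0.48152691  1.55527724  0.00030005  1.10605561  0.86760811]
top cap 117 [510.7  47.6  23.4  23.2  88.7] [ 76.  84. 182.] 0.112
top cap 118 [510.1 -21.7  23.2  23.2  89.3] [172. 105.  82.] 0.113
top cap 121 [510.8 -90.9  24.6  24.  -71. ] [ 93. 141.  86.] 0.113
top stone? 1454 [486.3 290.4 149.7  49.2   5.6]
top disc 63 [540.7 -24.7  63.9  23.6  68.4]
side cap 121 [509.5  47.7  27.4  24.2  78.6] [ 33.  41. 153.] 0.109
side cap 137 [509.6 -24.8  24.9  24.7   7. ] [138.  74.  38.] 0.108
side cap 157 [510.  -93.   25.1  24.3 -73.1] [ 60. 114.  50.] 0.109
side stone? 639 [485.1 290.3 150.   53.3   5.6]
```

View pics/side_d.png

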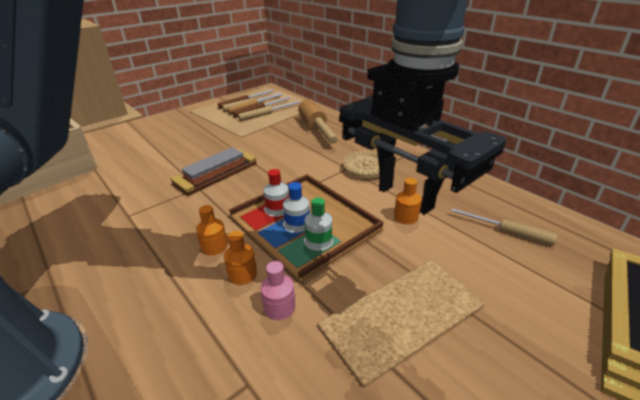

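The side view shows red (276,192), blue (295,208) and green (318,225), each upright on the strip of its own colour. The stone is in its holder at (213,167), and the gripper is clear.

```bash
python3 -c "from rig import hand_in; print(hand_in())"
```

```text
the job is handed in; nothing more can be done
None
```

The job is handed in at 47 s: the stone lies flat and centred in its holder, and each bottle stands upright on the disc of its own colour, both within a few millimetres in the last pictures (no verdict was returned).

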